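# Sweep the checked blocks off the granite plate into the tray

## Task

The three small steel blocks on the granite surface plate have been checked: with the closed fingers, sweep them across the plate and off its edge into the open blue tray that stands against it, so that all three end inside the tray. Only push them, never pick them up, and do not shift or topple the round setting master that stands among them, or shove the wooden case on the plate's other side.

Things in the scene. Friction and masses are not known exactly. Their poses are not given: they have to be found in the camera images.
- plate: Black granite surface plate, 300 x 260 x 50 mm (its own x, y, z), fixed. Origin: centre of its underside on the bench, z = 0; flat top at z = 50 mm. No rim: its +y and -y edges are 130 mm from the origin. Blocks and master stand in four lanes, 48 mm or more apart in its x (centres), each block with a free straight path along y to the tray and 55 mm of free plate behind it.
- tray: Open blue plastic tray, 280 x 120 x 40 mm (its own x, y, z), walls 4 mm, fixed. Its long side is along the plate's +y or -y edge (which one varies) with a 3 mm gap, axes parallel to the plate's; its rim is 10 mm below the plate's top, its length covers all the blocks' lanes. Origin: centre of its underside on the bench.
- case: Closed wooden instrument case, 280 x 120 x 40 mm, 1.2 kg, loose, lying along the plate's other y edge, away from the tray, with a 5 mm gap, axes parallel to the plate's. Origin: centre of its underside. Leave it in place.
- master: Round steel setting master standing loose on the plate among the blocks: a stepped cylinder, 26 mm in diameter up to 30 mm, then 16 mm, 45 mm tall in all, 160 g. Origin: centre of its underside. Leave it standing where it is.
- block1: One of three identical bright steel blocks, 30 x 24 x 14 mm (its own x, y, z) with one large and two small dark holes on top, about 70 g, lying flat on the granite plate anywhere in its middle and turned any way. Origin: centre of its underside. Slides when pushed. To be swept into the tray.
- block2: One of three identical bright steel blocks, 30 x 24 x 14 mm (its own x, y, z) with one large and two small dark holes on top, about 70 g, lying flat on the granite plate anywhere in its middle and turned any way. Origin: centre of its underside. Slides when pushed. To be swept into the tray.
- block3: One of three identical bright steel blocks, 30 x 24 x 14 mm (its own x, y, z) with one large and two small dark holes on top, about 70 g, lying flat on the granite plate anywhere in its middle and turned any way. Origin: centre of its underside. Slides when pushed. To be swept into the tray.
Not all that is in view belongs to the job. What is shaped like the master but red is not meant.

How it is judged:
By the outcome, as a careful person would: the job done as asked, in the order asked, and still so for the second after the job is handed in, with the robot touching nothing.
It also fails if it takes over 61 s, if anything falls off the work surface, if the arm or the gripper's body presses on something with over 40 N, if the wrist force passes 120 N, or if a joint passes its speed limit or range.

## Robot

A 6-joint arm with a two-finger parallel gripper is mounted at the origin on the work surface. World frame = base frame: x ahead of the robot, y to its left, z up, the work surface at z = 0. Lengths are in m, angles in degrees, forces in N, time in s.
With the tool pointing down it reaches from about 0.3 to 0.75 m from the base axis. Payload 8.5 kg.
Tool frame: the origin (TCP) lies between the finger pads; the fingertips stand arm.tcp_to_tips ahead of it and the grasp point (between the pads) lies 11 mm behind it (arm.tcp_to_tips is the distance from the TCP to the fingertips, in m); z points along the fingers, y is the line along which they close (so a half turn about z gives the same grasp; the last joint's range is limited). The gripper opens to 85 mm and grips with 20 to 120 N. Pads are 22 mm wide; open, the fingers measure 114 mm over their backs; the gripper's body (76 mm by 85 mm) begins 54 mm behind the grasp point. The pads swing forward as they close: fully open they stand 13 mm farther back than shut.
Start: joints at [-84.93, 21.807, 74.336, -0, 83.858, -12.336], TCP at [0.165, -0.525, 0.219] pointing down, gripper open.
Joint ranges: [-178.18, 178.18], [-50.72, 133.34], [12.68, 142.11], [-81.47, 261.47], [9.98, 163.14], [-165.26, 165.26]. Speed limits (degrees/s): [136.94, 136.94, 180, 180, 180, 180].

## Interface

Orientations are given as [roll, pitch, yaw] about the fixed x, y, z axes, in that order (R = Rz(yaw) Ry(pitch) Rx(roll)).
In Python, from workcell import read_state, optics, job, arm gives the robot as it stands. The module is installed in compiled form; this text tells all that it offers.
- The arm moves only by the tool carry_out, never from a script. Its argument "moves" is a list of rows, each a list of 6 numbers: the shift along the tool's x, y, z as a fraction of full scale, then the turn, a rotation vector about the tool's x, y, z as a fraction of full scale. In form: [[tx, ty, tz, wx, wy, wz], ...]. A call has 1 to 10 rows; each row is the pose to reach, as a shift and turn from the pose commanded when the call began, along the tool's axes at that moment, turning the shorter way round; what a row does not reach only later rows make up. Full scale, the value 1, is 500 mm for a shift and pi rad for a turn. A row lasts 1/12 s, in which the tool goes at most 41.7 mm and 7.16 degrees, less where a joint would pass 70% of its speed; a pose out of reach is approached as far as the arm can. A call with a number of a shift or a turn outside -1 to 1 is refused whole. A call with a gripper value outside its range is refused whole. "jaw" is the opening, from -1 (shut) to 1 (fully open), set as the call begins (left out, the last holds). The fingers move at their own pace and stop on an object; "squeeze" is the grip in N (left out, the last holds). Time passes only in rows, so rows that repeat a pose let the fingers close. It gives the time, the measured TCP pose, the force, the opening and the grip force at its end, in the units of the state.
- read_state(): the state, without advancing time (a new reading comes with each control period).
- optics.get_image(name): name is "scene" or "top"; returns a dict with "color" (400x640x3 uint8, red, green, blue), "camera_matrix" (3x3 intrinsics, pixels), "k1" (the pictures are not rectified: a ray, as slopes to the right and down, at radius r is drawn at 1 + k1 r^2 times it, then the intrinsics apply), "origin" and "rotation" of the camera in the world. Camera axes: x right, y up, looking along -z (the intrinsics and any distortion apply to the point x, -y, -z); pixel columns grow to the right and rows downward; lengths in m; the calibration is good to about 2 mm. A picture is of the moment at which its call begins. There is no depth.
- job.hand_in(): hands the job in; it is judged then, once.
Trained networks look in a picture, given as the dict that the camera call returned (one of the last four; its "shot" number tells which), for a name from the list of things; names that differ only in an ending like _2 or _b are one class to them, and where a whole thing is asked for, a point or a joint stands for the part that bears it (a point fixed in the world has none). Each returns a list of dicts, best first, with "conf" (0 to 1); they miss things now and then, are a little off and sometimes report something else, mostly with a low value. They report only what shows in the picture. A call takes as long as a camera call. They do not tell look-alikes from the thing itself.
- optics.boxes_of(picture, target): "pixel" ([row, column] in pixels, amid what is visible of it).
The state is a dict: "t": time; "qpos": joint angles; "qvel": joint speeds; "tau": joint torques, N m; "ee_pos": TCP position; "tcp_rot": TCP orientation; "wrist_force": force on the tool from outside, world axes, zero at the start; "ft_torque": the same for the moment, N m; "width": finger opening in m; "gripper_force": force on a finger pad.
Only numpy, scipy, OpenCV 4.12 (cv2) and the standard library are available. Lean on these libraries where they do the work, as an engineer would, in place of code of your own. Each camera call takes 0.05 s, during which the arm holds its last target. There are 200 camera calls.

## Working session

There is one attempt and no reset: what is moved stays moved. The work goes in short steps, Python scripts to look and compute and a tool call to move; the robot and the scene stay as the last step left them, time stands still between calls to the robot, and variables do not carry over. Pictures are saved under pics/ and viewed, at most 10 in all, crops included, and the job is handed in when it is done.

Besides the shell and the picture viewer there is one more tool, called after "Request:" by a JSON object that holds its "fn" and its "kwargs". carry_out: Moves the arm, as the interface text tells. Shift numbers are shares of 500 mm and turn numbers shares of pi rad, none past 1 either way. Its arguments: {"type":"object","properties":{"moves":{"type":"array","items":{"type":"array","items":{"type":"number"}}},"jaw":{"type":"number"},"squeeze":{"type":"number"}},"required":["moves"]}

```bash
mkdir -p pics
cat > h.py <<'E'
import numpy as np,cv2
from workcell import read_state,optics,job,arm
def ray(p,px):
    K=p["camera_matrix"];k=float(p["k1"])
    d=np.array([(px[1]-K[0][2])/K[0][0],(px[0]-K[1][2])/K[1][1]])
    u=d.copy()
    for _ in range(30): u=d/(1+k*(u@u))
    return np.array(p["rotation"])@np.array([u[0],-u[1],-1.])
def at(p,px,z):
    r=ray(p,px);o=np.array(p["origin"]);return o+r*(z-o[2])/r[2]
def proj(p,X):
    c=np.array(p["rotation"]).T@(np.array(X)-p["origin"]);u=np.array([c[0],-c[1]])/-c[2]
    u=u*(1+float(p["k1"])*(u@u));K=p["camera_matrix"]
    return np.array([K[1][1]*u[1]+K[1][2],K[0][0]*u[0]+K[0][2]])
def save(p,n): cv2.imwrite("pics/"+n,np.ascontiguousarray(p["color"][:,:,::-1]))
E
python3 - <<'E'
from h import *
print(arm.tcp_to_tips, read_state()["tcp_rot"])
for n in["top","scene"]:
    p=optics.get_image(n);save(p,n+"0.png");print(n,p["origin"],p["k1"])
    for t,z in[("plate",.05),("tray",.02),("case",.04),("master",.045),("block1",.064)]:
        for d in optics.boxes_of(p,t):print(t,np.round(d["conf"],2),np.round(d["pixel"]),np.round(at(p,d["pixel"],z),3))
E
```

```text
0.008 [-1.79918540e+02 -1.78081905e-02  1.74041361e+01]
top [0.3854371  0.03126112 0.80334805] 0.022357149860189118Traceback (most recent call last):
  File "<stdin>", line 6, in <module>
  File "h.py", line 10, in at
    r=ray(p,px);o=np.array(p["origin"]);return o+r*(z-o[2])/r[2]
                                                            ~^^^
IndexError: invalid index to scalar variable.
```

View pics/top0.png

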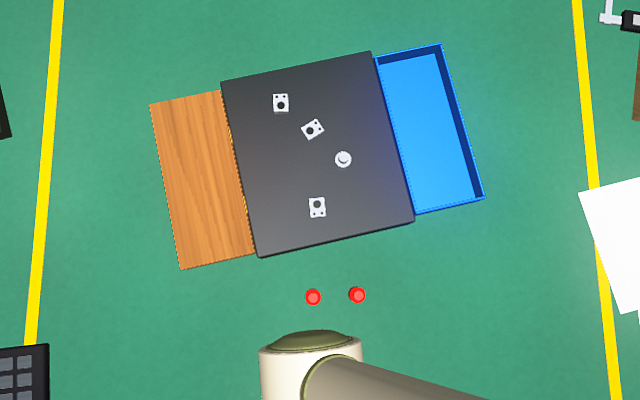

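The top picture shows three steel blocks at (103,281), (129,313) and (207,317), given as row, column. The grey master is at (158,343). The tray is on the right and the case on the left. The two red look-alikes at (296,313) and (294,357) are off the plate and not part of the job.

```bash
python3 - <<'E'
from h import *
p=optics.get_image("top");print(p["rotation"],p["camera_matrix"])
E
sed -i 's/np.array(p\["rotation"\])/rot(p)/; s/np.array(p\["rotation"\])/rot(p)/' h.py
cat >> h.py <<'E'
from scipy.spatial.transform import Rotation as Ro
def rot(p):
    r=np.array(p["rotation"],float)
    return r if r.shape==(3,3) else (Ro.from_euler("xyz",r,degrees=True) if r.size==3 else Ro.from_quat(r)).as_matrix()
E
python3 - <<'E'
from h import *
for n in["top","scene"]:
    p=optics.get_image(n);save(p,n+"1.png");print(n,p["origin"],p["k1"])
    for t,z in[("plate",.05),("tray",.02),("case",.04),("master",.045),("block1",.064)]:
        for d in optics.boxes_of(p,t):print(t,np.round(d["conf"],2),np.round(d["pixel"]),np.round(at(p,d["pixel"],z),3))
    if n=="top":
        C=np.array([at(p,x,.05) for x in[(82,221),(51,371),(221,413),(257,258)]]);print(C.round(3),C.mean(0),np.linalg.norm(C-np.roll(C,-1,0),axis=1))
        # bright blobs
        c=p["color"];cv2.imwrite("pics/crop.png",cv2.resize(np.ascontiguousarray(c[80:230,240:380,::-1]),None,fx=4,fy=4,interpolation=cv2.INTER_CUBIC))
        m=((c.min(2)>110)).astype(np.uint8);m[:,:225]=0;m[:,405:]=0;m[250:]=0;m[:60]=0
        m=cv2.morphologyEx(m,cv2.MORPH_CLOSE,np.ones((5,5)))
        for k in cv2.findContours(m,0,2)[0]:
            if cv2.contourArea(k)<60: continue
            q=np.array([at(p,(v[0][1],v[0][0]),.064)[:2] for v in k],np.float32)*1000
            print(k.mean((0,1)),cv2.minAreaRect(q))
E
```

```text
[  8.98750745  -1.58837309 -90.41454099] [[473.96318654   0.         317.88054533]
 [  0.         473.96318654 194.90493488]
 [  0.           0.           1.        ]]
top [0.3854371  0.03126112 0.80334805] 0.022357149860189118
plate 0.93 [153. 313.] [0.573 0.017 0.05 ]
plate 0.21 [100. 281.] [0.664 0.069 0.05 ]
tray 0.96 [126. 429.] [ 0.629 -0.184  0.02 ]
case 0.84 [181. 201.] [0.53 0.2  0.04]
master 0.79 [295. 355.] [ 0.346 -0.048  0.045]
master 0.56 [162. 342.] [ 0.56  -0.03   0.045]
master 0.47 [300. 314.] [0.339 0.017 0.045]
block1 0.84 [130. 314.] [0.608 0.015 0.064]
block1 0.66 [101. 278.] [0.657 0.073 0.064]
block1 0.51 [208. 315.] [0.482 0.015 0.064]
[[ 0.695  0.169  0.05 ]
 [ 0.751 -0.082  0.05 ]
 [ 0.462 -0.143  0.05 ]
 [ 0.406  0.104  0.05 ]] [0.57827307 0.01207028 0.05      ] [0.2573708  0.29538757 0.2532562  0.29572913]
[306.688 223.016] ((458.7552490234375, 26.0567626953125), (78.54478454589844, 183.65621948242188), 3.232468605041504)
[342.91666667 159.        ] ((560.3912353515625, -30.758445739746094), (25.679752349853516, 26.323734283447266), 89.26862335205078)
[311.37777778 129.4       ] ((610.0851440429688, 18.637306213378906), (26.015039443969727, 31.736520767211914), 32.47615051269531)
[281.08333333 101.58333333] ((654.5022583007812, 69.55010223388672), (32.169219970703125, 24.355619430541992), 0.384941428899765)
scene [0.76040696 0.43490434 0.51162482] -0.0046012909154880205
plate 0.77 [229. 269.] [0.607 0.042 0.05 ]
tray 0.97 [168. 200.] [ 0.643 -0.196  0.02 ]
case 0.89 [305. 352.] [0.567 0.218 0.04 ]
master 0.82 [180. 387.] [0.367 0.04  0.045]
master 0.74 [163. 366.] [ 0.371 -0.02   0.045]
master 0.54 [184. 277.] [ 0.545 -0.05   0.045]
block1 0.77 [217. 258.] [0.615 0.023 0.064]
block1 0.72 [251. 248.] [0.656 0.077 0.064]
block1 0.61 [187. 325.] [0.487 0.018 0.064]
```

View pics/crop.png

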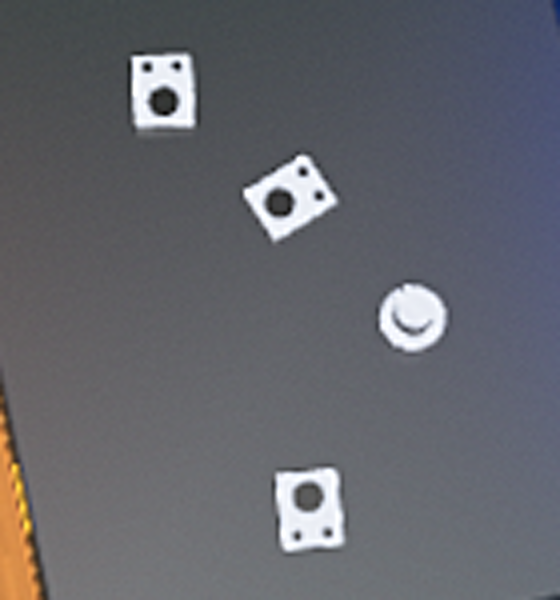

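View pics/scene1.png

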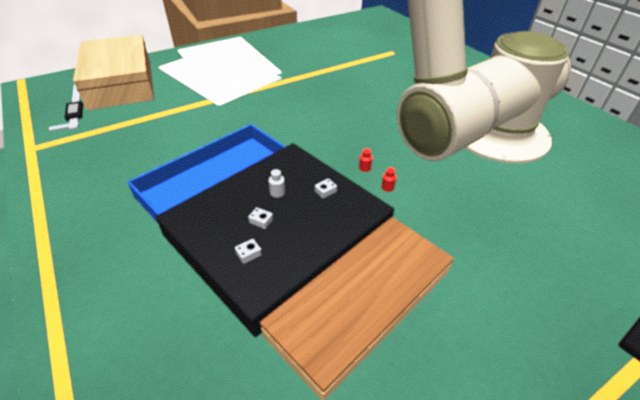

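The close crop confirms the choice. The three holed steel blocks are in lanes u = -93, +31 and +87 mm, and the steel master is at u ≈ -30 mm. The red shapes aren't meant. The plate is turned about 12.5°. I'm closing the fingers and moving across.

Request:
{"fn": "carry_out", "kwargs": {"moves": [[0.649,-0.466,0,0,0,0.0272],[0.649,-0.466,0,0,0,0.0272],[0.649,-0.466,0,0,0,0.0272],[0.649,-0.466,0,0,0,0.0272],[0.649,-0.466,0,0,0,0.0272],[0.649,-0.466,0,0,0,0.0272],[0.649,-0.466,0,0,0,0.0272],[0.649,-0.466,0,0,0,0.0272],[0.649,-0.466,0,0,0,0.0272],[0.649,-0.466,0,0,0,0.0272]], "jaw": -1, "squeeze": 40}}

```text
t: 1.58
ee_pos: [0.4059, -0.2023, 0.2191]
tcp_rot: [-180.0, -0.0, 12.6]
wrist_force: [-0.4, -0.9, -0.2]
width: 0.0
gripper_force: 0.0
```

Request:
{"fn": "carry_out", "kwargs": {"moves": [[0.606,-0.52,0,0,0,0],[0.606,-0.52,0,0,0,0],[0.606,-0.52,0,0,0,0],[0.606,-0.52,0,0,0,0],[0.606,-0.52,0,0,0,0],[0.606,-0.52,0,0,0,0],[0.606,-0.52,0,0,0,0],[0.606,-0.52,0,0,0,0],[0.606,-0.52,0,0,0,0],[0.606,-0.52,0,0,0,0]]}}

```text
t: 2.42
ee_pos: [0.6453, 0.1176, 0.2182]
tcp_rot: [-180.0, -0.0, 12.6]
wrist_force: [0.2, -0.4, -0.4]
width: 0.0001
gripper_force: 0.0
```

Request:
{"fn": "carry_out", "kwargs": {"moves": [[0,0,0.08,0,0,0],[0,0,0.16,0,0,0],[0,0,0.23,0,0,0],[0,0,0.27,0,0,0],[0,0,0.3,0,0,0],[0,0,0.314,0,0,0],[0,0,0.314,0,0,0],[0,0,0.314,0,0,0]]}}

```text
t: 3.08
ee_pos: [0.6444, 0.114, 0.0625]
tcp_rot: [180.0, -0.1, 12.5]
wrist_force: [0.2, 0.7, 0.9]
width: 0.0
gripper_force: 0.0
```

Run:
```python
from h import *
s=read_state();print(s["t"],s["ee_pos"],s["tcp_rot"],s["wrist_force"])
p=optics.get_image("scene");c=p["color"];cv2.imwrite("pics/s2.png",cv2.resize(np.ascontiguousarray(c[120:340,120:440,::-1]),None,fx=2,fy=2))
t=optics.get_image("top");print(at(t,(207.5,317.5),.064))
```

```text
3.0833 [0.64436257 0.11404225 0.06253041] [ 1.79987855e+02 -5.15270238e-02  1.25068453e+01] [0.22913637 0.72197877 0.92732325]
[0.48220736 0.01065766 0.064     ]
```

View pics/s2.png

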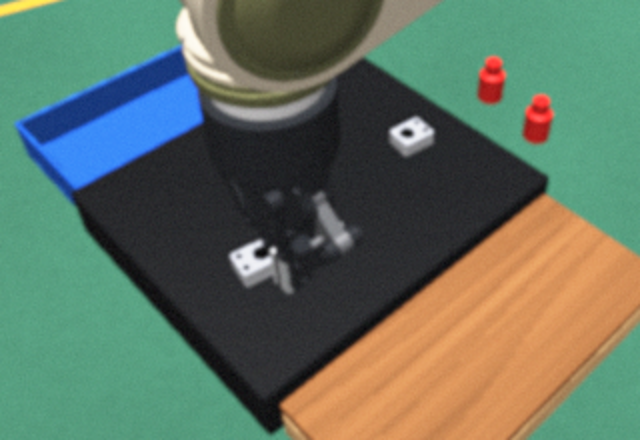

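The crop shows block A at crop (262,255), undisturbed. The dark gripper is beside it on its case side. I'll project the tip position to check where the fingers stand.

Run:
```python
from h import *
s=read_state();p=optics.get_image("scene");e=np.array(s["ee_pos"]);print(s["width"])
for dz in(-.008,.011,.065):
    q=proj(p,e+[0,0,dz]);print(dz,(q-[120,120])*2)
print((proj(p,[.6545,.0696,.064])-120)*2)
c=p["color"];x=c[190:290,200:330,::-1].astype(float)
x=255*(x/255)**.5
cv2.imwrite("pics/s3.png",cv2.resize(x.astype(np.uint8),None,fx=5,fy=5,interpolation=cv2.INTER_CUBIC))
```

```text
0.00012947070488181784
-0.008 [297.24234198 293.47356569]
0.011 [280.80761559 291.29159938]
0.065 [229.40370026 284.47023421]
[253.11034405 253.68975949]
```

View pics/s3.png

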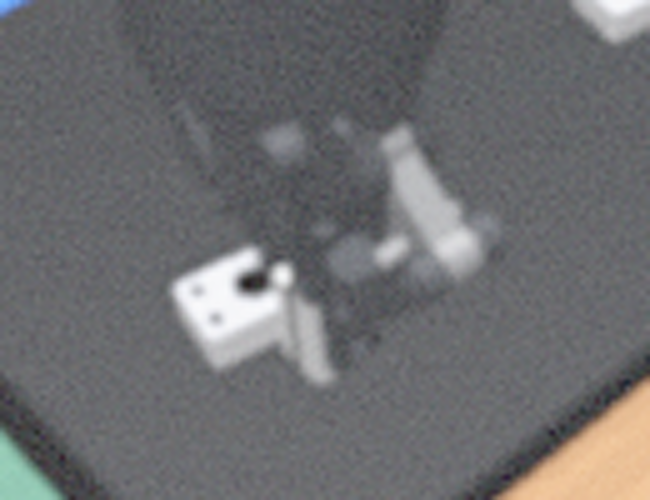

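The tip projects onto the bottom of the shut pads, at crop (393,333), so the fingers are closed and behind block A. I'll start the push.

Request:
{"fn": "carry_out", "kwargs": {"moves": [[0,0.02,0,0,0,0],[0,0.035,0,0,0,0],[0,0.05,0,0,0,0],[0,0.065,0,0,0,0],[0,0.085,0,0,0,0],[0,0.105,0,0,0,0],[0,0.125,0,0,0,0],[0,0.145,0,0,0,0],[0,0.165,0,0,0,0],[0,0.18,0,0,0,0]]}}

```text
t: 4.07
ee_pos: [0.6637, 0.0248, 0.0618]
tcp_rot: [180.0, 0.0, 12.5]
wrist_force: [-1.0, -0.5, 1.1]
width: -0.0001
gripper_force: 0.0
```

```bash
cat > look.py <<'E'
from h import *
s=read_state();print("t",s["t"],s["ee_pos"],s["wrist_force"])
th=np.radians(12.5);U=np.array([np.cos(th),np.sin(th)]);D=np.array([np.sin(th),-np.cos(th)]);O=np.array([.578,.012])
f=lambda P:np.round(1000*np.array([(P[:2]-O)@U,(P[:2]-O)@D]))
print("tcp u,d",f(np.array(s["ee_pos"])))
for n in("top","scene"):
    p=optics.get_image(n)
    for t,z in(("block1",.064),("master",.08)):
        for d in optics.boxes_of(p,t):print(n,t,round(d["conf"],2),np.round(d["pixel"]),"u,d",f(at(p,d["pixel"],z)),"tray",f(at(p,d["pixel"],.018)))
    last=p
    import sys
    if len(sys.argv)>1:cv2.imwrite("pics/%s_%s.png"%(n,sys.argv[1]),np.ascontiguousarray(p["color"][:,:,::-1]))
E
python3 look.py a
```

```text
t 4.0667 [0.66372552 0.02484769 0.0617583 ] [-0.98854427 -0.47453018  1.1304157 ]
tcp u,d [86.  6.]
top master 0.62 [160. 348.] u,d [-33.  43.] tray [-20.  52.]
top master 0.2 [168. 372.] u,d [-53.  77.] tray [-42.  89.]
scene block1 0.87 [251. 246.] u,d [ 93. -46.] tray [ 75. -12.]
scene block1 0.84 [187. 325.] u,d [-88. -25.] tray [-125.   11.]
scene block1 0.71 [218. 259.] u,d [39. -6.] tray [15. 32.]
scene master 0.67 [162. 367.] u,d [-178.  -40.] tray [-242.    7.]
scene master 0.5 [178. 384.] u,d [-165.  -89.] tray [-228.  -48.]
```

View pics/scene_a.png

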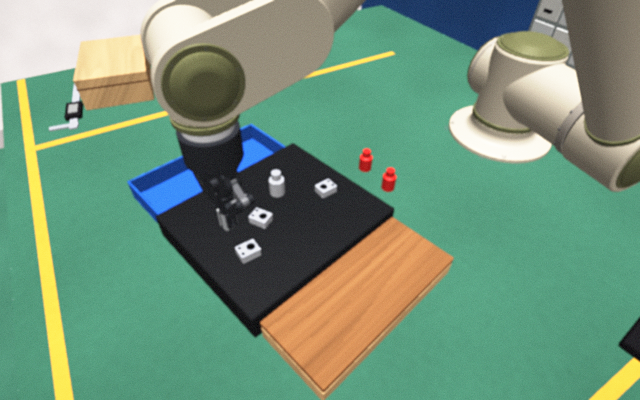

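Block A is still at (251,246), although the fingers went over its lane, so the tips ride higher than I took them to be. I'll go back over it and feel for the plate with gentle steps.

Request:
{"fn": "carry_out", "kwargs": {"moves": [[0,0,-0.06,0,0,0],[0,-0.05,-0.06,0,0,0],[0,-0.11,-0.06,0,0,0],[0,-0.18,-0.06,0,0,0],[0,-0.18,-0.03,0,0,0],[0,-0.18,0.0,0,0,0],[0,-0.18,0.002,0,0,0],[0,-0.18,0.004,0,0,0],[0,-0.18,0.006,0,0,0],[0,-0.18,0.006,0,0,0]]}}

```text
t: 5.2
ee_pos: [0.6444, 0.1139, 0.0596]
tcp_rot: [180.0, -0.1, 12.5]
wrist_force: [-0.2, 0.3, 0.1]
width: 0.0001
gripper_force: 0.0
```

Request:
{"fn": "carry_out", "kwargs": {"moves": [[0,0,0.002,0,0,0],[0,0,0.004,0,0,0],[0,0,0.004,0,0,0]]}}

```text
t: 5.45
ee_pos: [0.644, 0.1139, 0.057]
tcp_rot: [180.0, -0.0, 12.5]
wrist_force: [-0.3, -1.1, -0.4]
width: 0.0005
gripper_force: 0.0
```

Request:
{"fn": "carry_out", "kwargs": {"moves": [[0,0,0.002,0,0,0],[0,0,0.004,0,0,0],[0,0,0.004,0,0,0]]}}

```text
t: 5.7
ee_pos: [0.6439, 0.1141, 0.0546]
tcp_rot: [-180.0, 0.0, 12.5]
wrist_force: [-0.4, -0.2, -0.2]
width: 0.0004
gripper_force: 0.0
```

Request:
{"fn": "carry_out", "kwargs": {"moves": [[0,0,0.002,0,0,0],[0,0,0.004,0,0,0],[0,0,0.004,0,0,0]]}}

```text
t: 5.95
ee_pos: [0.6439, 0.1141, 0.0526]
tcp_rot: [-180.0, 0.0, 12.5]
wrist_force: [0.0, -0.0, 0.7]
width: 0.0003
gripper_force: 0.0
```

Request:
{"fn": "carry_out", "kwargs": {"moves": [[0,0,0.002,0,0,0],[0,0,0.004,0,0,0],[0,0,0.004,0,0,0]]}}

```text
t: 6.2
ee_pos: [0.6438, 0.1141, 0.0506]
tcp_rot: [-180.0, 0.0, 12.5]
wrist_force: [-0.1, 0.6, -0.4]
width: -0.0001
gripper_force: 0.0
```

Request:
{"fn": "carry_out", "kwargs": {"moves": [[0,0,0.002,0,0,0],[0,0,0.004,0,0,0],[0,0,0.004,0,0,0]]}}

```text
t: 6.45
ee_pos: [0.6439, 0.1141, 0.0486]
tcp_rot: [-180.0, 0.0, 12.5]
wrist_force: [0.4, 0.1, -0.2]
width: 0.0005
gripper_force: 0.0
```

Run:
```python
from h import *
s=read_state();p=optics.get_image("scene");e=np.array(s["ee_pos"]);print(e,s["wrist_force"],s["ft_torque"])
print("tip px",(proj(p,e-[0,0,.008])-[190,200])*5)
x=p["color"][190:290,200:330,::-1].astype(float);x=255*(x/255)**.5
cv2.imwrite("pics/s4.png",cv2.resize(x.astype(np.uint8),None,fx=5,fy=5,interpolation=cv2.INTER_CUBIC))
print([proj(p,X) for X in([.406,.104,.05],[.695,.169,.05],[.751,-.082,.05])])
```

```text
[0.64385577 0.11406158 0.04860317] [ 0.36167025  0.12830903 -0.16581859] [0.01056781 0.0019111  0.01626598]
tip px [422.35946578 340.25404056]
[array([206.72105487, 392.92034947]), array([317.09473146, 250.56924288]), array([213.4647877 , 155.18628224])]
```

View pics/s4.png

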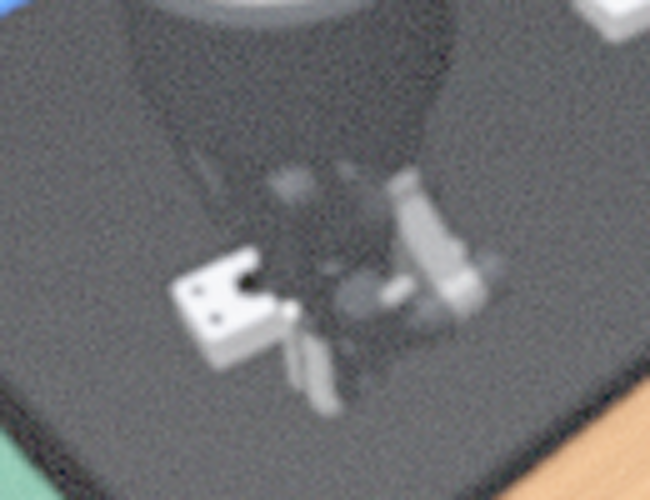

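No force yet with the TCP at 48.6 mm, and the pad end shows about 13 mm higher than projected, at crop (410,330). I'll keep feeling downward.

Request:
{"fn": "carry_out", "kwargs": {"moves": [[0,0,0.002,0,0,0],[0,0,0.004,0,0,0],[0,0,0.004,0,0,0]]}}

```text
t: 6.75
ee_pos: [0.6438, 0.1141, 0.0466]
tcp_rot: [-180.0, 0.0, 12.5]
wrist_force: [-0.3, -0.4, 0.4]
width: -0.0002
gripper_force: 0.0
```

Request:
{"fn": "carry_out", "kwargs": {"moves": [[0,0,0.002,0,0,0],[0,0,0.003,0,0,0],[0,0,0.003,0,0,0]]}}

```text
t: 7.0
ee_pos: [0.6439, 0.1141, 0.0452]
tcp_rot: [-180.0, 0.0, 12.5]
wrist_force: [0.3, 0.2, 0.1]
width: 0.0006
gripper_force: 0.0
```

Request:
{"fn": "carry_out", "kwargs": {"moves": [[0,0,0.002,0,0,0],[0,0,0.003,0,0,0],[0,0,0.003,0,0,0]]}}

```text
t: 7.25
ee_pos: [0.6439, 0.1141, 0.0437]
tcp_rot: [-180.0, 0.0, 12.5]
wrist_force: [0.3, -0.8, -0.4]
width: 0.0003
gripper_force: 0.0
```

Request:
{"fn": "carry_out", "kwargs": {"moves": [[0,0,0.002,0,0,0],[0,0,0.003,0,0,0],[0,0,0.003,0,0,0]]}}

```text
t: 7.5
ee_pos: [0.6439, 0.1141, 0.0422]
tcp_rot: [-180.0, 0.0, 12.5]
wrist_force: [-0.3, 0.4, 0.7]
width: -0.0005
gripper_force: 0.0
```

Request:
{"fn": "carry_out", "kwargs": {"moves": [[0,0,0.002,0,0,0],[0,0,0.003,0,0,0],[0,0,0.003,0,0,0]]}}

```text
t: 7.75
ee_pos: [0.6439, 0.1141, 0.0407]
tcp_rot: [-180.0, 0.0, 12.5]
wrist_force: [0.2, 0.1, -0.1]
width: -0.0001
gripper_force: 0.0
```

Request:
{"fn": "carry_out", "kwargs": {"moves": [[0,0,0.002,0,0,0],[0,0,0.003,0,0,0],[0,0,0.003,0,0,0]]}}

```text
t: 8.0
ee_pos: [0.6439, 0.114, 0.0392]
tcp_rot: [-180.0, 0.0, 12.5]
wrist_force: [0.2, 0.4, -0.6]
width: 0.0003
gripper_force: 0.0
```

```bash
python3 look.py b
python3 - <<'E'
from h import *
s=read_state();print(s["tau"],s["ft_torque"])
t=optics.get_image("top")["color"][60:240,200:440,::-1];u=optics.get_image("scene")["color"][140:320,170:410,::-1]
x=np.hstack([t,u]).astype(float);x=255*(x/255)**.6
cv2.imwrite("pics/both.png",cv2.resize(x.astype(np.uint8),(800,300),interpolation=cv2.INTER_CUBIC))
E
```

```text
t 8.0 [0.64387214 0.11404599 0.03917264] [ 0.2484571   0.37932658 -0.57170879]
tcp u,d [ 86. -85.]
top block1 0.84 [205. 318.] u,d [-90. -18.] tray [-85. -15.]
top block1 0.8 [130. 310.] u,d [32. -3.] tray [45.  0.]
top master 0.82 [292. 355.] u,d [-232.    6.] tray [-236.   11.]
top master 0.79 [294. 316.] u,d [-223.  -51.] tray [-226.  -51.]
top master 0.52 [160. 345.] u,d [-32.  38.] tray [-19.  47.]
scene block1 0.68 [188. 326.] u,d [-88. -27.] tray [-125.    9.]
scene block1 0.67 [252. 249.] u,d [ 91. -50.] tray [ 73. -16.]
scene master 0.82 [161. 368.] u,d [-178.  -40.] tray [-243.    8.]
scene master 0.54 [180. 388.] u,d [-165.  -97.] tray [-228.  -57.]
[-6.74964922e-04 -5.83058345e+01 -1.97863895e+01  6.99701195e-05
  4.52990516e-04  5.77088244e-08] [0.00744148 0.02786807 0.01253116]
```

View pics/both.png

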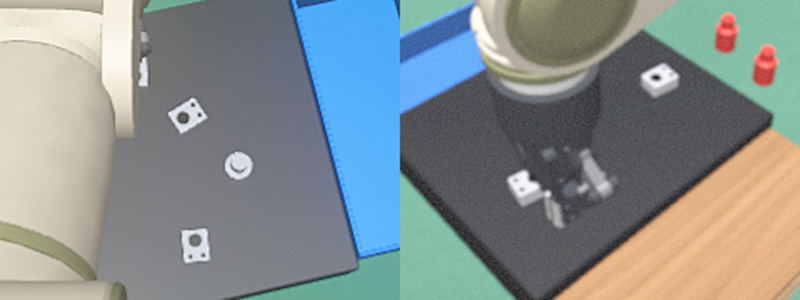

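Still no contact and nothing disturbed. In the scene half the pad end is just above the granite, at picture (560,225). I'll continue down in small steps.

Request:
{"fn": "carry_out", "kwargs": {"moves": [[0,0,0.002,0,0,0],[0,0,0.003,0,0,0],[0,0,0.003,0,0,0]]}}

```text
t: 8.65
ee_pos: [0.6439, 0.1141, 0.0377]
tcp_rot: [-180.0, 0.0, 12.5]
wrist_force: [-0.7, -0.6, -0.0]
width: -0.0
gripper_force: 0.0
```

Request:
{"fn": "carry_out", "kwargs": {"moves": [[0,0,0.002,0,0,0],[0,0,0.003,0,0,0],[0,0,0.003,0,0,0]]}}

```text
t: 8.9
ee_pos: [0.644, 0.1141, 0.0376]
tcp_rot: [180.0, -0.0, 12.5]
wrist_force: [-3.6, -0.4, 7.9]
width: -0.0001
gripper_force: 4.5
```

The force rises with the TCP at 37.7 mm, so the tips touch the granite there. I'll push with the TCP at about 41.5 mm, which leaves 4 mm of clearance.

Request:
{"fn": "carry_out", "kwargs": {"moves": [[0,0,-0.011,0,0,0],[0,0.02,-0.011,0,0,0],[0,0.035,-0.011,0,0,0],[0,0.05,-0.011,0,0,0],[0,0.065,-0.011,0,0,0],[0,0.085,-0.011,0,0,0],[0,0.105,-0.011,0,0,0],[0,0.125,-0.011,0,0,0],[0,0.145,-0.011,0,0,0],[0,0.155,-0.011,0,0,0]]}}

```text
t: 9.73
ee_pos: [0.6611, 0.0366, 0.0417]
tcp_rot: [180.0, 0.0, 12.4]
wrist_force: [0.8, 0.7, -0.2]
width: 0.0
gripper_force: 0.2
```

```bash
python3 look.py c
```

```text
t 9.7333 [0.66107577 0.03662303 0.04171453] [ 0.81236792  0.7351699  -0.20852312]
tcp u,d [86. -6.]
top master 0.63 [163. 345.] u,d [-37.  37.] tray [-24.  46.]
scene block1 0.79 [186. 324.] u,d [-88. -22.] tray [-125.   14.]
scene block1 0.69 [231. 221.] u,d [98. 12.] tray [80. 51.]
scene block1 0.61 [221. 263.] u,d [ 38. -14.] tray [14. 23.]
scene master 0.76 [185. 278.] u,d [-22.  18.] tray [-63.  75.]
scene master 0.74 [160. 366.] u,d [-178.  -36.] tray [-242.   12.]
scene master 0.52 [176. 386.] u,d [-171.  -89.] tray [-234.  -48.]
```

Block A is moving with the fingers. I'll finish this lane with a slight shift to centre on it.

Request:
{"fn": "carry_out", "kwargs": {"moves": [[0.002,0.02,0,0,0,0],[0.004,0.04,0,0,0,0],[0.006,0.06,0,0,0,0],[0.006,0.08,0,0,0,0],[0.006,0.1,0,0,0,0],[0.006,0.12,0,0,0,0],[0.006,0.14,0,0,0,0],[0.006,0.16,0,0,0,0],[0.006,0.175,0,0,0,0],[0.006,0.19,0,0,0,0]]}}

```text
t: 10.87
ee_pos: [0.6844, -0.0546, 0.0418]
tcp_rot: [-180.0, 0.0, 12.5]
wrist_force: [-0.0, 0.2, 0.3]
width: -0.0001
gripper_force: 0.5
```

Request:
{"fn": "carry_out", "kwargs": {"moves": [[0,0.015,0,0,0,0],[0,0.03,0,0,0,0],[0,0.045,0,0,0,0],[0,0.06,0,0,0,0],[0,0.075,0,0,0,0],[0,0.09,0,0,0,0],[0,0.105,0,0,0,0],[0,0.12,0,0,0,0],[0,0.13,0,0,0,0],[0,0.13,0,0,0,0]]}}

```text
t: 11.7
ee_pos: [0.6985, -0.1184, 0.0418]
tcp_rot: [180.0, -0.0, 12.5]
wrist_force: [-0.8, -0.1, 0.9]
width: 0.0001
gripper_force: 0.0
```

```bash
python3 look.py d
```

```text
t 11.7 [ 0.69850468 -0.1184229   0.04176843] [-0.81228819 -0.14321544  0.90487788]
tcp u,d [ 89. 153.]
scene block1 0.84 [218. 259.] u,d [38. -6.] tray [14. 32.]
scene block1 0.63 [200. 175.] u,d [114. 120.] tray [ 98. 171.]
scene block1 0.53 [187. 326.] u,d [-88. -26.] tray [-125.   10.]
scene master 0.92 [184. 279.] u,d [-24.  20.] tray [-67.  76.]
scene master 0.65 [162. 366.] u,d [-174.  -39.] tray [-238.    9.]
scene master 0.52 [178. 387.] u,d [-168.  -93.] tray [-231.  -53.]
```

View pics/scene_d.png

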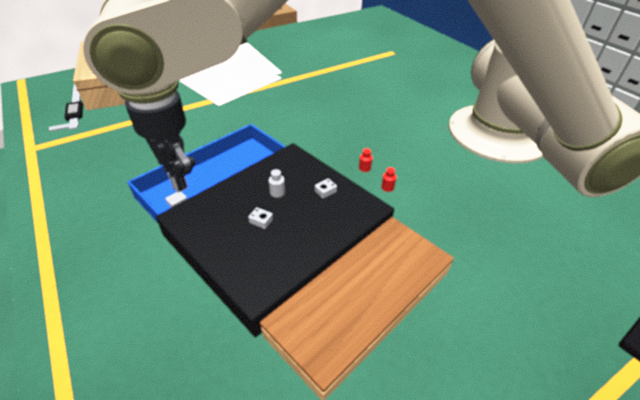

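Block A shows at (200,175), down in the tray beside the finger. The master and the other two blocks haven't moved. I'll lift and go behind block B.

Request:
{"fn": "carry_out", "kwargs": {"moves": [[0,0,-0.08,0,0,0],[0,-0.02,-0.14,0,0,0],[-0.03,-0.09,-0.14,0,0,0],[-0.055,-0.17,-0.14,0,0,0],[-0.08,-0.25,-0.14,0,0,0],[-0.1,-0.33,-0.14,0,0,0],[-0.114,-0.398,-0.12,0,0,0],[-0.114,-0.398,-0.06,0,0,0],[-0.114,-0.398,0,0,0,0],[-0.114,-0.398,0,0,0,0]]}}

```text
t: 12.83
ee_pos: [0.5986, 0.0659, 0.0391]
tcp_rot: [-179.9, 0.1, 12.6]
wrist_force: [-0.6, 0.2, -0.5]
width: 0.0001
gripper_force: 0.0
```

Request:
{"fn": "carry_out", "kwargs": {"moves": [[0,0.02,0,0,0,0],[0,0.035,0,0,0,0],[0,0.05,0,0,0,0],[0,0.065,0,0,0,0],[0,0.085,0,0,0,0],[0,0.105,0,0,0,0],[0,0.125,0,0,0,0],[0,0.145,0,0,0,0],[0,0.155,0,0,0,0],[0,0.155,0,0,0,0]]}}

```text
t: 13.67
ee_pos: [0.6166, -0.0123, 0.0417]
tcp_rot: [180.0, -0.0, 12.4]
wrist_force: [-0.4, 0.5, 0.2]
width: 0.0001
gripper_force: 0.0
```

```bash
python3 look.py e
```

```text
t 13.6667 [ 0.61663358 -0.01229464  0.04174167] [-0.42926473  0.46299822  0.23445418]
tcp u,d [32. 32.]
top block1 0.45 [ 86. 408.] u,d [ 70. 171.] tray [ 86. 186.]
scene block1 0.68 [196. 234.] u,d [39. 62.] tray [ 15. 107.]
scene block1 0.65 [198. 179.] u,d [107. 119.] tray [ 90. 169.]
scene block1 0.59 [186. 326.] u,d [-91. -25.] tray [-128.   11.]
scene master 0.77 [185. 279.] u,d [-23.  18.] tray [-65.  74.]
scene master 0.7 [178. 385.] u,d [-167.  -90.] tray [-229.  -49.]
scene master 0.53 [162. 365.] u,d [-174.  -38.] tray [-237.   10.]
```

Request:
{"fn": "carry_out", "kwargs": {"moves": [[0,0.02,0,0,0,0],[0,0.04,0,0,0,0],[0,0.06,0,0,0,0],[0,0.08,0,0,0,0],[0,0.1,0,0,0,0],[0,0.12,0,0,0,0],[0,0.135,0,0,0,0],[0,0.15,0,0,0,0],[0,0.165,0,0,0,0],[0,0.18,0,0,0,0]]}}

```text
t: 14.8
ee_pos: [0.636, -0.0995, 0.0418]
tcp_rot: [180.0, 0.0, 12.5]
wrist_force: [0.0, -0.6, -0.7]
width: 0.0004
gripper_force: 0.0
```

Request:
{"fn": "carry_out", "kwargs": {"moves": [[0,0.015,0,0,0,0],[0,0.03,0,0,0,0],[0,0.045,0,0,0,0],[0,0.06,0,0,0,0],[0,0.07,0,0,0,0],[0,0.07,0,0,0,0]]}}

```text
t: 15.3
ee_pos: [0.6436, -0.1341, 0.0417]
tcp_rot: [180.0, -0.0, 12.5]
wrist_force: [1.0, 0.6, 0.6]
width: 0.0001
gripper_force: 0.0
```

```bash
python3 look.py f
```

```text
t 15.3 [ 0.64362085 -0.13405506  0.04174304] [0.98241707 0.61938468 0.57166513]
tcp u,d [ 32. 157.]
top master 0.51 [157. 344.] u,d [-27.  38.] tray [-13.  46.]
top master 0.31 [ 98. 315.] u,d [76. 14.] tray [99. 21.]
scene block1 0.8 [186. 326.] u,d [-90. -25.] tray [-127.   11.]
scene block1 0.51 [179. 211.] u,d [ 42. 126.] tray [ 19. 177.]
scene block1 0.51 [200. 176.] u,d [114. 119.] tray [ 98. 169.]
scene master 0.7 [162. 365.] u,d [-174.  -38.] tray [-238.   11.]
scene master 0.66 [180. 388.] u,d [-165.  -98.] tray [-228.  -58.]
```

Block B is in the tray too. For block C I'll go high over the master, with the tips about 95 mm above the granite.

Request:
{"fn": "carry_out", "kwargs": {"moves": [[0,0,-0.08,0,0,0],[0,0,-0.16,0,0,0],[-0.01,-0.02,-0.19,0,0,0],[-0.05,-0.09,-0.19,0,0,0],[-0.085,-0.155,-0.19,0,0,0],[-0.12,-0.22,-0.19,0,0,0],[-0.155,-0.285,-0.19,0,0,0],[-0.19,-0.345,-0.19,0,0,0],[-0.225,-0.405,-0.19,0,0,0],[-0.248,-0.446,-0.19,0,0,0]]}}

```text
t: 16.43
ee_pos: [0.4716, 0.06, 0.137]
tcp_rot: [-180.0, 0.0, 12.6]
wrist_force: [-0.1, -0.0, 0.4]
width: 0.0001
gripper_force: 0.0
```

Request:
{"fn": "carry_out", "kwargs": {"moves": [[0,0,0.06,0,0,0],[0,0,0.12,0,0,0],[0,0,0.165,0,0,0],[0,0,0.19,0,0,0],[0,0,0.19,0,0,0]]}}

```text
t: 16.85
ee_pos: [0.4726, 0.0583, 0.0398]
tcp_rot: [-179.9, 0.2, 12.5]
wrist_force: [-0.4, 0.2, -0.1]
width: -0.0
gripper_force: 0.0
```

Request:
{"fn": "carry_out", "kwargs": {"moves": [[0,0.02,0,0,0,0],[0,0.035,0,0,0,0],[0,0.05,0,0,0,0],[0,0.065,0,0,0,0],[0,0.085,0,0,0,0],[0,0.105,0,0,0,0],[0,0.125,0,0,0,0],[0,0.145,0,0,0,0],[0,0.155,0,0,0,0],[0,0.155,0,0,0,0]]}}

```text
t: 17.68
ee_pos: [0.4912, -0.019, 0.0417]
tcp_rot: [180.0, -0.0, 12.4]
wrist_force: [0.8, -0.3, 0.2]
width: -0.0002
gripper_force: 0.0
```

```bash
python3 look.py g
```

```text
t 17.6833 [ 0.49120736 -0.01901956  0.04173435] [ 0.76070907 -0.29493505  0.1534561 ]
tcp u,d [-91.  11.]
top block1 0.83 [122. 412.] u,d [  9. 161.] tray [ 21. 175.]
top block1 0.7 [ 82. 402.] u,d [ 79. 164.] tray [ 95. 178.]
scene block1 0.73 [180. 212.] u,d [ 43. 122.] tray [ 19. 173.]
scene block1 0.68 [172. 301.] u,d [-85.  33.] tray [-121.   75.]
scene block1 0.6 [201. 173.] u,d [117. 121.] tray [101. 171.]
scene master 0.86 [186. 278.] u,d [-21.  19.] tray [-63.  75.]
scene master 0.72 [159. 365.] u,d [-180.  -33.] tray [-244.   16.]
scene master 0.68 [180. 389.] u,d [-167.  -97.] tray [-230.  -58.]
scene master 0.6 [302. 355.] u,d [  49. -217.] tray [  17. -195.]
```

Request:
{"fn": "carry_out", "kwargs": {"moves": [[0,0.02,0,0,0,0],[0,0.04,0,0,0,0],[0,0.06,0,0,0,0],[0,0.08,0,0,0,0],[0,0.1,0,0,0,0],[0,0.12,0,0,0,0],[0,0.14,0,0,0,0],[0,0.16,0,0,0,0],[0,0.18,0,0,0,0],[0,0.195,0,0,0,0]]}}

```text
t: 18.82
ee_pos: [0.5123, -0.1141, 0.0419]
tcp_rot: [180.0, -0.0, 12.5]
wrist_force: [0.0, -0.3, -0.5]
width: 0.0001
gripper_force: 0.0
```

Request:
{"fn": "carry_out", "kwargs": {"moves": [[0,0.015,0,0,0,0],[0,0.03,0,0,0,0],[0,0.045,0,0,0,0],[0,0.06,0,0,0,0],[0,0.075,0,0,0,0],[0,0.09,0,0,0,0],[0,0.098,0,0,0,0],[0,0.098,0,0,0,0]]}}

```text
t: 19.48
ee_pos: [0.5228, -0.1617, 0.0418]
tcp_rot: [180.0, -0.0, 12.5]
wrist_force: [0.5, 0.3, -0.8]
width: -0.0
gripper_force: 0.0
```

Request:
{"fn": "carry_out", "kwargs": {"moves": [[0,0,-0.08,0,0,0],[0,0,-0.16,0,0,0],[0,0,-0.24,0,0,0],[-0.06,0.06,-0.3,0,0,0],[-0.12,0.12,-0.3,0,0,0],[-0.18,0.18,-0.3,0,0,0],[-0.24,0.24,-0.3,0,0,0],[-0.27,0.3,-0.3,0,0,0],[-0.27,0.3,-0.3,0,0,0]]}}

```text
t: 20.23
ee_pos: [0.4209, -0.3416, 0.1917]
tcp_rot: [179.9, 0.0, 12.2]
wrist_force: [-0.1, 0.7, 0.1]
width: 0.0002
gripper_force: 0.0
```

```bash
python3 look.py h
```

```text
t 20.2333 [ 0.4208826  -0.34159874  0.19172826] [-0.06823707  0.7211011   0.13739418]
tcp u,d [-230.  311.]
top block1 0.76 [ 84. 404.] u,d [ 75. 166.] tray [ 91. 180.]
top block1 0.71 [152. 312.] u,d [-5. -8.] tray [ 6. -4.]
top block1 0.69 [185. 429.] u,d [-98. 161.] tray [-92. 175.]
top block1 0.56 [126. 415.] u,d [  2. 165.] tray [ 13. 179.]
top master 0.79 [297. 315.] u,d [-226.  -53.] tray [-229.  -53.]
top master 0.73 [158. 343.] u,d [-28.  36.] tray [-15.  44.]
top master 0.48 [293. 352.] u,d [-232.    1.] tray [-237.    7.]
scene block1 0.71 [198. 177.] u,d [109. 123.] tray [ 93. 174.]
scene block1 0.55 [154. 259.] u,d [-62. 126.] tray [-97. 177.]
scene master 0.82 [180. 385.] u,d [-163.  -94.] tray [-225.  -54.]
scene master 0.57 [185. 280.] u,d [-25.  17.] tray [-68.  74.]
scene master 0.53 [165. 366.] u,d [-170.  -45.] tray [-233.    2.]
```

View pics/top_h.png

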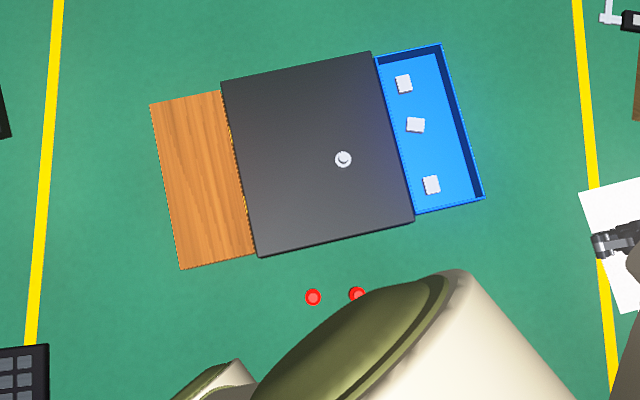

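All three blocks lie in the tray, at (84,404), (125,415) and (185,431). The master is where it was, at (158,343), and the case hasn't moved. I'm handing in.

```bash
python3 -c "
from workcell import job
print(job.hand_in())"
```

```text
the job is handed in; nothing more can be done
None
```

All three blocks were swept into the blue tray; in the last picture the master still stood in its place and the case had not moved, and the job was handed in at about 20 s (no verdict was returned).

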